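# Press home the two half-on marker caps

### The arm

A 6-joint arm with a two-finger parallel gripper is mounted at the origin on the work surface. World frame = base frame: x ahead of the robot, y to its left, z up, the work surface at z = 0. Lengths are in m, angles in rad, forces in N, time in s.
With the tool pointing down it reaches from about 0.35 to 1 m from the base axis. Payload 7.1 kg.
Tool frame: the origin (TCP) lies between the finger pads; the fingertips stand 22 mm ahead of it and the grasp point (between the pads) lies 3 mm ahead of it; x points along the fingers, y is the direction in which the jaws open and shut, and the axes are right-handed (so a half turn about x gives the same grasp; the last joint's range is limited). The gripper opens to 85 mm and grips with 20 to 120 N. Pads are 22 mm wide; open, the fingers measure 114 mm over their backs; the gripper's body (76 mm by 85 mm) begins 54 mm behind the grasp point. The pads swing forward as they close: fully open they stand 13 mm farther back than shut.
Start: joints at [-1.286, 0.423, 1.63, -0, 1.089, -0.019], TCP at [0.187, -0.596, 0.231] pointing down, gripper open.
Joint ranges: [-3, 3], [-0.9, 2.11], [0.09, 2.58], [-1.31, 4.45], [0.11, 2.69], [-2.54, 2.54]. Speed limits (rad/s): [2.39, 2.39, 3.01, 3.14, 3.14, 3.14].

### API

Orientations are given as a rotation vector (axis times angle).
In Python, from rig import manip gives the robot as it stands. The module is installed in compiled form; this text tells all that it offers. Calls block until the motion is done:
- manip.move_to(position, orientation): joint-space move of the TCP to a pose.
- manip.servo_line(position, orientation=None, rate=0.15): straight line of the TCP; orientation=None keeps the orientation; rate is the mean speed in m/s.
- manip.set_joints(angles): joint-space move.
- manip.command_gripper(opening, f_grip=None): finger opening in m; f_grip is the grip in N (None keeps the last); returns when the fingers have stopped.
- manip.hold(seconds).
- manip.solve_ik(position, orientation): joint angles nearest the present ones, or None.
- manip.camera(name): name is "scene" or "top" or "wrist"; returns a dict with "image" (384x512x3 uint8, red, green, blue), "fx", "fy", "cx", "cy" (pixels), "cam_to_world" (4x4, takes a point from camera to world coordinates); the wrist camera has in their place "mount" (4x4, takes a point from camera to tool coordinates, whose origin is the TCP and whose axes are the tool frame's). Camera axes: x right, y down, z forward; pixel columns grow to the right and rows downward; lengths in m; the calibration is good to about 2 mm. A picture is of the moment at which its call begins: read the wrist's pose just before it. There is no depth.
A pose or a line that the arm cannot do raises manip.IKError and nothing moves.
- manip.sign_off(): hands the job in, once; it reports no verdict.
Readings, each from a call of its own:
- manip.get_time(): time.
- manip.get_joint_positions(): joint angles.
- manip.get_joint_vel(): joint speeds.
- manip.get_tau(): joint torques, N m.
- manip.get_position(): TCP position.
- manip.get_ee_rot(): TCP orientation.
- manip.get_contact_force(): force on the tool from outside, world axes, zero at the start.
- manip.get_torque(): the same for the moment, N m.
- manip.get_width(): finger opening in m.
Only numpy, scipy, OpenCV 4.12 (cv2) and the standard library are available. Lean on these libraries where they do the work, as an engineer would, in place of code of your own. Each camera call takes 0.05 s, during which the arm holds its last target. There are 200 camera calls.

### The job

Two of the six chunky markers standing in the wooden block were put back with their caps only half on, so they stand taller than the rest and will dry out. With the fingertips, press each of these two caps gently down until it is fully home, then draw back clear; do not pull up or lift any cap or marker. Do not touch the other four markers, and leave everything else on the table where it is.

Things in the scene. Friction and masses are not known exactly. Their poses are not given: they have to be found in the camera images.
- block: Solid light-wood marker block, 136 x 198 x 55 mm (its x, y, z), fixed to the table; origin at the centre of its underside. Six round holes in two rows of three, 62 mm apart both ways (at x = -31, +31 and y = -62, 0, +62 mm in its frame); a marker stands upright in each hole, cap up, its foot on a springy felt disc 10 mm above the table that gives about 0.2 mm per N of downward push, up to 4 mm, and springs back.
- marker1: Chunky marker, dark grey barrel 27 mm across with a black ribbed cap 29 mm across and 55 mm long, standing loose in a hole of the block. Origin at the centre of its foot, z up along the marker. ONE OF THE TWO WHOSE CAP IS ONLY HALF ON: it stands 11 to 17 mm taller than its neighbours, with the white collar showing between barrel and cap. The cap's flat top is 140 mm above the origin (150 mm above the table) when home, plus the cap joint's value.
- marker2: Chunky marker, dark grey barrel 27 mm across with a black ribbed cap 29 mm across and 55 mm long, standing loose in a hole of the block. Origin at the centre of its foot, z up along the marker. ONE OF THE TWO WHOSE CAP IS ONLY HALF ON: it stands 11 to 17 mm taller than its neighbours, with the white collar showing between barrel and cap. The cap's flat top is 140 mm above the origin (150 mm above the table) when home, plus the cap joint's value.
- marker3: Chunky marker, dark grey barrel 27 mm across with a black ribbed cap 29 mm across and 55 mm long, standing loose in a hole of the block. Origin at the centre of its foot, z up along the marker. Its cap is already fully on: leave it alone. The cap's flat top is 140 mm above the origin (150 mm above the table) when home, plus the cap joint's value.
- marker4: Chunky marker, dark grey barrel 27 mm across with a black ribbed cap 29 mm across and 55 mm long, standing loose in a hole of the block. Origin at the centre of its foot, z up along the marker. Its cap is already fully on: leave it alone. The cap's flat top is 140 mm above the origin (150 mm above the table) when home, plus the cap joint's value.
- marker5: Chunky marker, dark grey barrel 27 mm across with a black ribbed cap 29 mm across and 55 mm long, standing loose in a hole of the block. Origin at the centre of its foot, z up along the marker. Its cap is already fully on: leave it alone. The cap's flat top is 140 mm above the origin (150 mm above the table) when home, plus the cap joint's value.
- marker6: Chunky marker, dark grey barrel 27 mm across with a black ribbed cap 29 mm across and 55 mm long, standing loose in a hole of the block. Origin at the centre of its foot, z up along the marker. Its cap is already fully on: leave it alone. The cap's flat top is 140 mm above the origin (150 mm above the table) when home, plus the cap joint's value.
- cap1 (a joint): How far the cap of marker1 stands up from its home position, in m: 0 = fully on, positive = raised. Starts at 0.011 to 0.017. It slides straight down against a steady friction of about 4 N, stays where it is left, and stops firmly at 0 (press on to 8 N or so, or a few mm below the home height, since the marker gives a little on its felt).
- cap2 (a joint): How far the cap of marker2 stands up from its home position, in m: 0 = fully on, positive = raised. Starts at 0.011 to 0.017. It slides straight down against a steady friction of about 4 N, stays where it is left, and stops firmly at 0 (press on to 8 N or so, or a few mm below the home height, since the marker gives a little on its felt).
- cap3 (a joint): How far the cap of marker3 stands up from its home position, in m: 0 = fully on, positive = raised. Starts at 0.
- cap4 (a joint): How far the cap of marker4 stands up from its home position, in m: 0 = fully on, positive = raised. Starts at 0.
- cap5 (a joint): How far the cap of marker5 stands up from its home position, in m: 0 = fully on, positive = raised. Starts at 0.
- cap6 (a joint): How far the cap of marker6 stands up from its home position, in m: 0 = fully on, positive = raised. Starts at 0.
- lying_marker: A seventh marker with its cap on, lying on the table beyond the block, 140 mm long, 29 mm across; origin on the table under its middle, x along it. Bystander.
- eraser: White eraser 43 x 22 x 13 mm lying left of the block; origin at the centre of its underside. Bystander.
- ink_jar: Closed glass ink jar, 62 mm across and 72 mm high, standing right of the block; origin at the centre of its underside. Bystander.
- tape_roll: Roll of brown tape lying flat, 84 mm across, 24 mm high; origin at the centre of its underside. Bystander.
- knife_boxes: Two small cardboard boxes, one on the other, 135 x 62 x 44 mm together; origin at the centre of the underside. Bystander.
- brayer: Ink roller (brayer) lying down: rubber roller 100 mm long and 34 mm across, wooden handle 100 mm long; origin on the table where the handle meets the wire frame. Bystander.

How it is judged:
On the way, in this order (a step that is already met when the one before it is completed fails the run):
1. the fingertips press one of the two raised caps home (((value of joint cap1 below 0.0025 m and contact force between the fingers and marker1 above 0.5 N) or (value of joint cap2 below 0.0025 m and contact force between the fingers and marker2 above 0.5 N))).
2. the fingertips press the other raised cap home as well (value of joint each of cap1, cap2 below 0.0025 m and (contact force between the fingers and marker1 above 0.5 N or contact force between the fingers and marker2 above 0.5 N)).
At the end, for the whole second after the job is handed in: All six caps are home (raised less than 2.5 mm), all six markers stand upright in their own holes (foot within 6 mm of where it was, tilt under 0.12 rad), and every bystander lies within 10 mm of where it was (value of joint each of cap1, cap2, cap3, cap4, cap5, cap6 below 0.0025 m and distance of each of marker1, marker2, marker3, marker4, marker5, marker6 from where it was at the start of the episode below 0.006 m and angle between each of marker1, marker2, marker3, marker4, marker5, marker6's own z axis and vertical below 0.12 rad and distance of each of lying_marker, eraser, ink_jar, tape_roll, knife_boxes, brayer from where it was at the start of the episode below 0.01 m); the robot touches nothing.
It fails at once if a marker with its cap already on is touched (over 1 N) (contact force between any of the fingers, the arm and marker3 above 1 N or contact force between any of the fingers, the arm and marker4 above 1 N or contact force between any of the fingers, the arm and marker5 above 1 N or contact force between any of the fingers, the arm and marker6 above 1 N).
It fails at once if a raised cap is pressed harder than 30 N (contact force between the fingers and marker1 above 30 N or contact force between the fingers and marker2 above 30 N).
It fails at once if a cap is pulled up (beyond 21 mm raised, or 3 mm for one that was home) (value of joint any of cap1, cap2 above 0.021 m or value of joint any of cap3, cap4, cap5, cap6 above 0.003 m).
It fails at once if a marker is lifted or shifted (its foot moves more than 8 mm) (distance of any of marker1, marker2, marker3, marker4, marker5, marker6 from where it was at the start of the episode above 0.008 m).
It fails at once if a bystander on the table is moved more than 10 mm (distance of any of lying_marker, eraser, ink_jar, tape_roll, knife_boxes, brayer from where it was at the start of the episode above 0.01 m).
It also fails if it takes over 35 s, if anything falls off the work surface, if the arm or the gripper's body presses on something with over 40 N, if the wrist force passes 120 N, or if a joint passes its speed limit or range.

## Working session

There is one attempt and no reset: what is moved stays moved. The work goes in short steps, each a Python script; the robot and the scene stay as the last script left them, time stands still between calls to the robot, and variables do not carry over. Pictures are saved under pics/ and viewed, about 8 in all and at most 12, crops included, and the job is handed in when it is done.

```bash
mkdir -p pics; python3 - <<'E'
from rig import manip
import cv2,numpy as np,pickle
d={}
for n in("scene","top"):
    c=manip.camera(n);d[n]=c
    cv2.imwrite(f"pics/{n}0.png",c["image"][:,:,::-1])
    print(n,c["fx"],c["cx"],c["cy"],np.round(c["cam_to_world"],3).tolist())
pickle.dump(d,open("cams.pkl","wb"))
print(manip.get_time(),manip.get_ee_rot(),manip.get_width(),manip.get_contact_force())
E
```

```text
scene 375.2302281196152 247.13578846299896 192.51147280374929 [[-0.791, 0.369, -0.488, 1.039], [0.612, 0.451, -0.65, 0.644], [-0.019, -0.813, -0.582, 0.707], [0.0, 0.0, 0.0, 1.0]]
top 409.8028681866467 254.84783581126857 187.46244909165623 [[0.024, -0.993, 0.112, 0.411], [-0.999, -0.028, -0.028, -0.011], [0.031, -0.111, -0.993, 1.28], [0.0, 0.0, 0.0, 1.0]]
0.1 [ 2.0581681   0.31661012 -2.0586148 ] 0.0855313484847001 [-0.75394874  0.14265698 -0.51100405]
```

View pics/scene0.png

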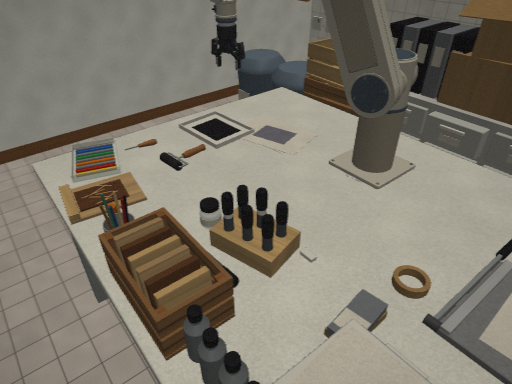

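View pics/top0.png

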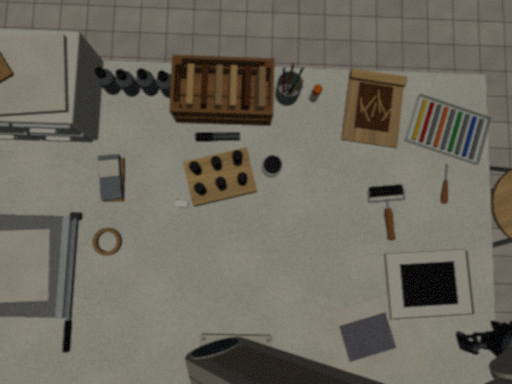

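The overview shows the block with six markers: around (255,220) in the scene view, and (220,175) in the top view. The arm is clear of both. Next I'll look at enlarged crops.

```bash
python3 - <<'E'
import cv2
s=cv2.imread("pics/scene0.png")[175:275,195:310]
t=cv2.imread("pics/top0.png")[140:212,175:265]
s=cv2.resize(s,None,fx=5,fy=5,interpolation=cv2.INTER_CUBIC)
t=cv2.resize(t,None,fx=8,fy=8,interpolation=cv2.INTER_CUBIC)
cv2.imwrite("pics/s1.png",s);cv2.imwrite("pics/t1.png",cv2.convertScaleAbs(t,alpha=1.7))
E
```

```text
(no output)
```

View pics/s1.png

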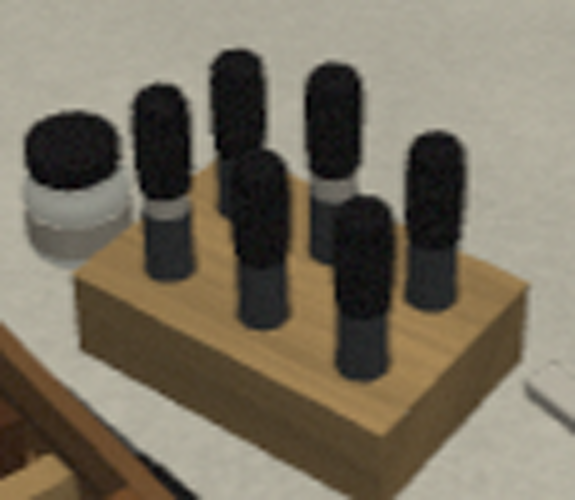

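View pics/t1.png

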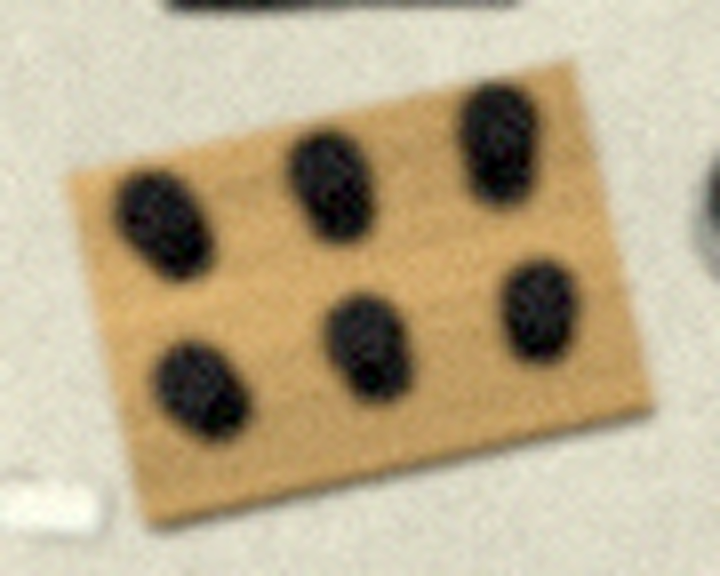

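The white collars at scene crop (165,210) and (335,188) mark the two raised caps: the far-row marker at the jar end and the near-row middle one. In the top crop these are at (500,122) and (362,332). Next I'll fit the block pose to both views.

```bash
cat > fit.py <<'E'
import pickle,numpy as np
from scipy.optimize import least_squares
d=pickle.load(open("cams.pkl","rb"))
def proj(n,P):
    c=d[n];T=np.linalg.inv(c["cam_to_world"]);p=np.asarray(P)@T[:3,:3].T+T[:3,3]
    return np.c_[c["fx"]*p[:,0]/p[:,2]+c["cx"],c["fy"]*p[:,1]/p[:,2]+c["cy"]]
def un(px,s,o): return (np.array(px)+.5)/s-.5+np.array(o)
W=lambda q,P:np.c_[np.asarray(P)[:,:2]@np.array([[np.cos(q[2]),-np.sin(q[2])],[np.sin(q[2]),np.cos(q[2])]]).T+q[:2],np.asarray(P)[:,2]]
# order: far-left, far-mid, far-right, near-left, near-mid, near-right ; left=+y
G=[(31,62),(31,0),(31,-62),(-31,62),(-31,0),(-31,-62)]
def model(q,n):
    caps=[(x*.001,y*.001,.15+(q[3] if i==2 else q[4] if i==4 else 0)) for i,(x,y) in enumerate(G)]
    cs=[(.068,.099,.055),(.068,-.099,.055),(-.068,.099,.055)]
    return proj(n,W(q,caps+cs))
ot=un([(150,208),(325,170),(498,122),(188,380),(362,332),(540,297),(68,178),(575,62),(150,527)],8,(175,140))
os_=un([(364,217),(260,170),(162,104),(436,151),(335,83),(238,69),(385,437),(75,278),(528,288)],5,(195,175))
f=lambda q:np.r_[(model(q,"top")-ot).ravel(),(model(q,"scene")-os_).ravel()]
r=least_squares(f,[.5,.1,.2,.014,.014],loss="soft_l1")
print(r.x);print(np.round(f(r.x).reshape(-1,2),1).tolist())
P=W(r.x,[(.031,-.062,.15),(-.031,0,.15)]);print(P)
for n in("top","scene"):
    o=ot if n=="top" else os_
    g=lambda q:(model(np.r_[q[:3],.014,.014],n)-o).ravel()
    print(n,least_squares(g,r.x[:3],loss="soft_l1").x)
E
python3 fit.py
```

```text
[0.58124717 0.06271247 0.26088551 0.00979918 0.01282398]
[[-0.2, -0.1], [-0.3, -0.4], [-0.3, -0.0], [-0.0, -0.0], [-0.1, 0.3], [-0.4, 0.1], [-0.9, -0.2], [-0.4, -0.4], [-1.3, 0.0], [0.2, -0.8], [-0.2, -1.0], [-0.5, 0.0], [0.3, -0.7], [-0.2, -0.0], [-0.2, -1.3], [-0.6, 0.2], [-0.9, -0.7], [0.4, -1.0]]
[[0.62719024 0.01080645 0.15      ]
 [0.55129615 0.05471645 0.15      ]]
top [0.58099553 0.06161858 0.26089795]
scene [0.58276714 0.06528212 0.26387076]
```

The fit is good: residuals are about 1 px and the two cameras agree within 4 mm. I'll close the gripper, hover over the first target and check with the wrist camera.

```bash
cat > h.py <<'E'
from rig import manip
import numpy as np,cv2,pickle
from scipy.spatial.transform import Rotation as R
YAW=.262
T1=np.array([.6272,.0108]);T2=np.array([.5513,.0547])
def orient():
    best=None
    for k in range(4):
        a=YAW+k*np.pi/2;x=np.array([0,0,-1.]);y=np.array([np.cos(a),np.sin(a),0])
        o=R.from_matrix(np.c_[x,y,np.cross(x,y)]).as_rotvec()
        q=manip.solve_ik([*T1,.26],o)
        if q is not None and (best is None or abs(q[5])<best[0]): best=(abs(q[5]),o,q)
    return best[1],best[2]
def snap(name):
    p=manip.get_position();r=manip.get_ee_rot();c=manip.camera("wrist")
    cv2.imwrite(f"pics/{name}.png",c["image"][:,:,::-1])
    M=np.eye(4);M[:3,:3]=R.from_rotvec(r).as_matrix();M[:3,3]=p
    c["cam_to_world"]=M@c["mount"];pickle.dump(c,open(f"{name}.pkl","wb"))
    return c
E
python3 - <<'E'
from h import *
o,q=orient();print(o,q)
np.save("o.npy",o)
manip.command_gripper(0)
manip.move_to([*T1,.27],o)
print(manip.get_time(),manip.get_position(),manip.get_width(),manip.get_contact_force())
c=snap("w1")
T=np.linalg.inv(c["cam_to_world"]);cY,sY=np.cos(YAW),np.sin(YAW)
img=c["image"][:,:,::-1].copy()
print(np.round(c["mount"],3).tolist())
# expected cap circles overlay
ctr=np.array([.5813,.0627])
for x,y,h in[(31,62,0),(31,0,0),(31,-62,.012),(-31,62,0),(-31,0,.013),(-31,-62,0)]:
    w=ctr+np.array([cY*x-sY*y,sY*x+cY*y])/1e3
    t=np.linspace(0,6.28,40);P=np.c_[w[0]+.0145*np.cos(t),w[1]+.0145*np.sin(t),0*t+.15+h]
    p=P@T[:3,:3].T+T[:3,3];u=np.c_[c["fx"]*p[:,0]/p[:,2]+c["cx"],c["fy"]*p[:,1]/p[:,2]+c["cy"]]
    if p[:,2].min()>0: cv2.polylines(img,[u.astype(np.int32)],True,(0,0,255),1)
cv2.imwrite("pics/w1o.png",cv2.convertScaleAbs(img,alpha=1.6))
E
```

```text
[ 1.01405483  1.32181649 -1.01405483] [-1.75385391e-03  3.96433962e-01  1.59957776e+00 -4.44089210e-16
  1.14558093e+00 -2.63753854e-01]
3.5167 [0.62717811 0.00992038 0.26996331] 8.585588237112149e-06 [-0.53074798 -1.54728561 -0.4111185 ]
[[-0.0, -0.273, 0.962, -0.143], [1.0, -0.0, 0.0, -0.0], [0.0, 0.962, 0.273, -0.07], [0.0, 0.0, 0.0, 1.0]]
```

View pics/w1o.png

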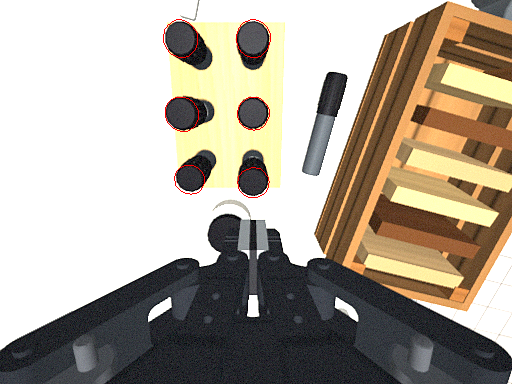

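The projected cap circles sit on the real caps within about 2 px, roughly 2 mm. The lateral fit is good, so I'll do the guarded press on target 1.

```bash
cat >> h.py <<'E'
def press(T,o):
    manip.servo_line([*T,.198],o,rate=.1);manip.hold(.15)
    b=manip.get_contact_force();log=[]
    z=.198
    while z>.1665:
        z-=.0008;manip.servo_line([*T,z],o,rate=.015);manip.hold(.02)
        f=(manip.get_contact_force()-b);zz=manip.get_position()[2]
        log.append((round((zz-.022)*1e3,1),round(f[2],1)))
        if f[2]>11 and zz-.022<.1515: break
        if f[2]>18: break
    manip.hold(.15);print(log);print("lat",manip.get_contact_force()-b)
    manip.servo_line([*T,.27],o,rate=.1);print(manip.get_time(),manip.get_position())
E
python3 -c "
from h import *
press(T1,np.load('o.npy'));snap('w2')"
```

```text
[(np.float64(175.4), np.float64(-0.2)), (np.float64(174.3), np.float64(0.9)), (np.float64(173.5), np.float64(-0.2)), (np.float64(172.7), np.float64(-0.6)), (np.float64(171.9), np.float64(-0.3)), (np.float64(171.1), np.float64(-0.4)), (np.float64(170.3), np.float64(-0.9)), (np.float64(169.5), np.float64(-1.0)), (np.float64(168.7), np.float64(0.5)), (np.float64(168.0), np.float64(0.2)), (np.float64(167.1), np.float64(-0.4)), (np.float64(166.4), np.float64(-0.7)), (np.float64(165.6), np.float64(-0.6)), (np.float64(164.8), np.float64(-0.5)), (np.float64(163.9), np.float64(-0.5)), (np.float64(163.1), np.float64(-0.4)), (np.float64(162.3), np.float64(-0.4)), (np.float64(161.6), np.float64(-0.5)), (np.float64(160.7), np.float64(-0.5)), (np.float64(159.9), np.float64(-0.6)), (np.float64(159.1), np.float64(-0.9)), (np.float64(158.4), np.float64(0.3)), (np.float64(157.5), np.float64(-0.5)), (np.float64(156.7), np.float64(0.3)), (np.float64(155.9), np.float64(-0.2)), (np.float64(155.2), np.float64(-1.6)), (np.float64(154.3), np.float64(0.2)), (np.float64(153.5), np.float64(-0.0)), (np.float64(152.7), np.float64(-1.2)), (np.float64(151.9), np.float64(0.4)), (np.float64(151.1), np.float64(0.1)), (np.float64(150.4), np.float64(-1.0)), (np.float64(149.6), np.float64(0.2)), (np.float64(148.7), np.float64(-0.7)), (np.float64(147.9), np.float64(-0.6)), (np.float64(147.2), np.float64(-0.1)), (np.float64(146.3), np.float64(-1.0)), (np.float64(145.5), np.float64(-1.2)), (np.float64(144.8), np.float64(-0.3)), (np.float64(144.0), np.float64(-0.6))]
lat [ 0.4599217   0.55866477 -0.31174429]
16.5917 [0.62672945 0.01080442 0.26914545]
```

View pics/w2.png

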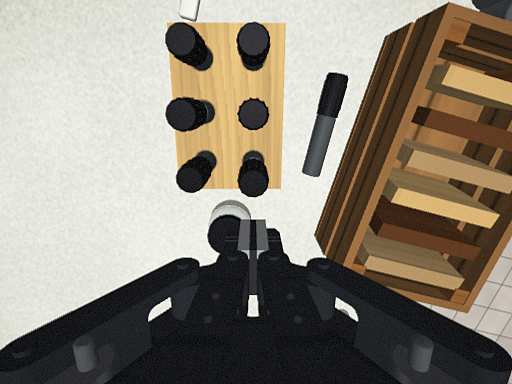

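```bash
python3 -c "
import pickle;import numpy as np
c=pickle.load(open('w2.pkl','rb'));print(c['fx'],c['cx'],c['cy'],np.round(c['cam_to_world'],3).tolist())
T=np.linalg.inv(c['cam_to_world'])
for P in [(.6272,.0108,.162),(.6272,.0108,.150),(.6267,.0108,.2471),(.6272,.0108,.055)]:
  p=T[:3,:3]@P+T[:3,3];print(P,p[2],c['fx']*p[0]/p[2]+c['cx'],c['fy']*p[1]/p[2]+c['cy'])
"
```

```text
279.1472029823952 252.67203197815422 184.82406454763577 [[0.966, 0.25, 0.069, 0.608], [0.259, -0.929, -0.263, 0.078], [-0.001, 0.272, -0.962, 0.412], [0.0, 0.0, 0.0, 1.0]]
(0.6272, 0.0108, 0.162) 0.2594596739494566 253.77486051207728 184.32005013372526
(0.6272, 0.0108, 0.15) 0.27100652300193245 253.74518212629752 180.97690781318417
(0.6267, 0.0108, 0.2471) 0.177538671774489 253.33701306845157 220.31386470637318
(0.6272, 0.0108, 0.055) 0.36241907800069956 253.5769761384667 162.0292278194101
```

The caps look unmoved and the gripper is back at hover, but the sensor showed no contact at all. I'll check the result from the scene camera, and compare the wrist pictures before and after.

```bash
python3 - <<'E'
from rig import manip
import cv2,numpy as np
print(manip.get_time(),manip.get_width(),manip.get_position())
c=manip.camera("scene");a=c["image"][:,:,::-1];cv2.imwrite("pics/scene1.png",a)
s=a[145:275,195:310];s0=cv2.imread("pics/scene0.png")[145:275,195:310]
w1=cv2.imread("pics/w1.png")[130:230,200:300];w2=cv2.imread("pics/w2.png")[130:230,200:300]
A=cv2.resize(np.hstack([s0,s]),None,fx=3,fy=3,interpolation=2)
B=cv2.resize(np.vstack([w1,w2]),(97,194),interpolation=2) if 0 else cv2.resize(np.hstack([w1,w2]),None,fx=2,fy=2,interpolation=2)
H=np.zeros((A.shape[0]+B.shape[0],A.shape[1],3),np.uint8);H[:A.shape[0]]=A;H[A.shape[0]:,:B.shape[1]]=B
cv2.imwrite("pics/cmp.png",cv2.convertScaleAbs(H,alpha=1.3))
E
```

```text
16.6417 3.666078166298088e-05 [0.62671335 0.01080458 0.26906003]
```

View pics/cmp.png

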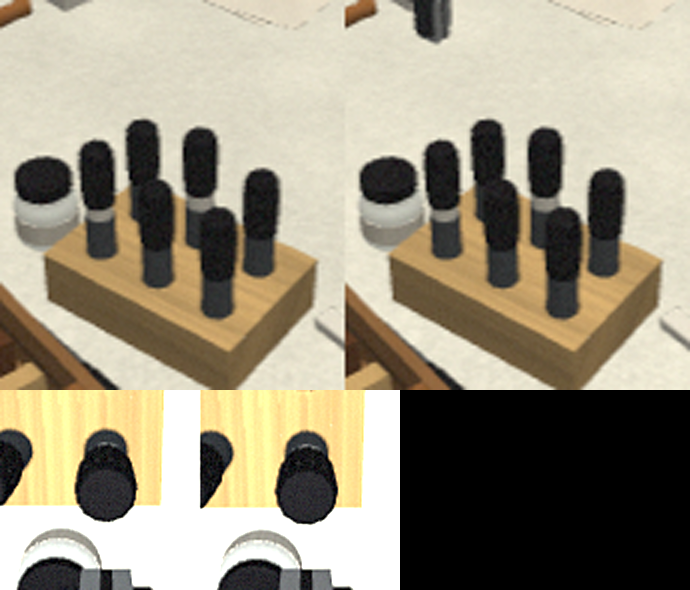

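```bash
cat > q.py <<'E'
import pickle,numpy as np,cv2
d=pickle.load(open("cams.pkl","rb"))
def pr(c,P):
    T=np.linalg.inv(c["cam_to_world"]);p=T[:3,:3]@np.array(P)+T[:3,3]
    return np.round([c["fx"]*p[0]/p[2]+c["cx"],c["fy"]*p[1]/p[2]+c["cy"]],1)
for P in [(.6267,.0108,.269),(.6267,.0108,.247),(.6272,.0108,.162),(.6272,.0108,.15)]: print(P,pr(d["scene"],P))
a=cv2.imread("pics/scene1.png")
cv2.imwrite("pics/tip.png",cv2.convertScaleAbs(cv2.resize(a[60:220,150:310],None,fx=3.7,fy=3.7,interpolation=2),alpha=1.4))
E
python3 q.py
```

```text
(0.6267, 0.0108, 0.269) [224.3 157.2]
(0.6267, 0.0108, 0.247) [224.8 165.3]
(0.6272, 0.0108, 0.162) [226.5 194.7]
(0.6272, 0.0108, 0.15) [226.7 198.6]
```

View pics/tip.png

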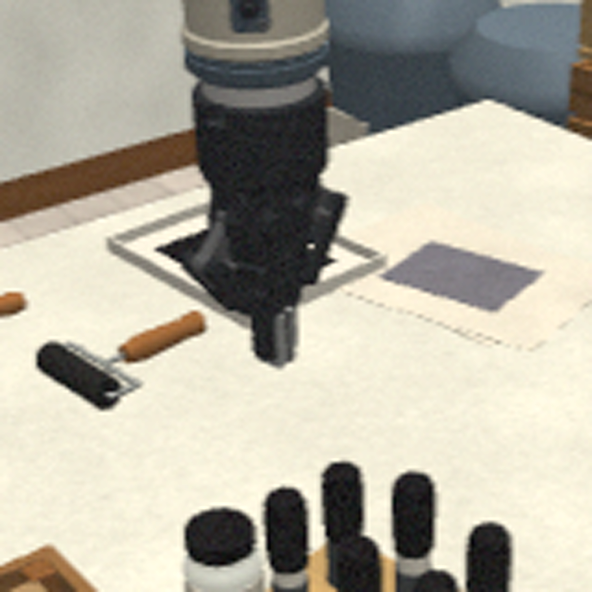

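The fingertip's lower end is at scene pixel (224,157). A tip 22 mm ahead of the TCP should appear at row 165, while a tip at the TCP itself gives row 157.2. The wrist view agrees, with the finger end at rows 220–250. So in practice the closed tips end at about the TCP, not 22 mm ahead of it. The lowest tip height was about 166 mm, just above the cap, so it never made contact. I'll repeat the press with the corrected length, faster and still force-guarded.

```bash
cat >> h.py <<'E'
def press2(T,o):
    manip.servo_line([*T,.178],o,rate=.12);manip.hold(.1)
    b=manip.get_contact_force()[2];log=[];z=.166
    while z>.138:
        manip.servo_line([*T,z],o,rate=.03)
        f=manip.get_contact_force()[2]-b
        log.append((round(float(manip.get_position()[2])*1e3,1),round(float(f),1)))
        if f>9.5: break
        z-=.006 if z>.155 and f<7 else .0013
    manip.hold(.1);print(log,manip.get_contact_force()[2]-b)
    manip.servo_line([*T,.20],o,rate=.12);print(manip.get_time())
E
python3 -c "
from h import *
press2(T1,np.load('o.npy'))"
```

```text
[(165.8, 0.1), (160.1, 1.7), (153.8, 1.8), (152.7, 2.8), (151.4, 3.1), (150.0, 3.4), (148.9, 3.9), (148.2, 7.9), (147.5, 10.6)] 10.800952947823331
21.1583
```

Contact, about 3.5 N of sliding friction, then a firm stop at 148 mm rising to 10.8 N: that cap is home. Now the second one.

```bash
python3 - <<'E'
from h import *
o=np.load('o.npy')
manip.servo_line([*T2,.20],o,rate=.15)
press2(T2,o)
manip.servo_line([*T2,.26],o,rate=.15)
print(manip.get_time())
a=manip.camera("scene")["image"][:,:,::-1];cv2.imwrite("pics/scene2.png",a)
s0=cv2.imread("pics/scene0.png")
cv2.imwrite("pics/fin.png",cv2.convertScaleAbs(cv2.resize(np.hstack([s0[145:275,195:310],a[145:275,195:310]]),None,fx=3.4,fy=3.4,interpolation=2),alpha=1.3))
E
```

```text
[(166.0, -0.3), (159.9, 1.9), (153.7, 0.9), (152.7, 2.5), (151.4, 3.3), (150.0, 3.1), (148.9, 4.6), (148.1, 7.8), (147.3, 10.3)] 11.302391446182215
25.775
26.325
```

View pics/fin.png

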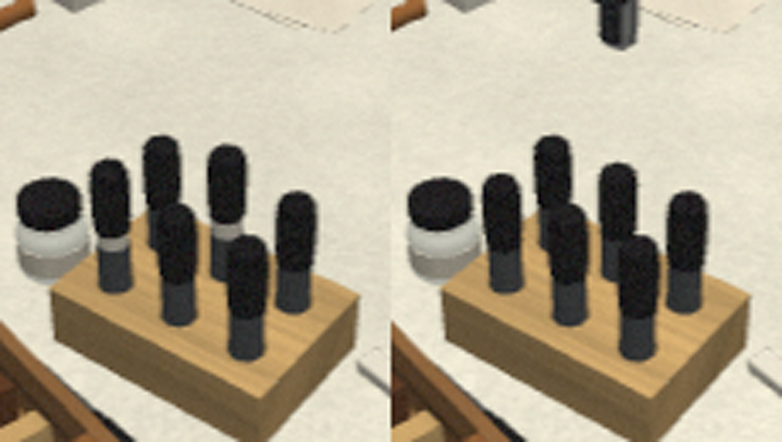

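Both collars are gone: the caps at right-half crop (502,178) and (617,168) now sit lower, and nothing else has changed. The fingers are clear above, so I'll hand in.

```bash
python3 -c "
from rig import manip
print(manip.get_contact_force(),manip.get_time());manip.sign_off()"
```

```text
[ 0.55698633 -0.14960963 -0.74656019] 26.375
the job is handed in; nothing more can be done
```

Both raised caps are pressed home, and I handed the job in at 26.4 s of the 35 s limit. They were the far-row cap at the jar end and the near-row middle one. I pressed each with closed fingertips, stopping on force, until it hit a firm stop at about 148 mm with 11 N.

- **Final checks:** In the last scene picture both white collars are gone, and the other four markers, the block and the jar look unchanged. I did not re-check the bystanders outside that crop. The force reading was back to noise level (under 1 N) with the fingers clear above the block.
- **What disagreed:** My first press on the jar-end cap never made contact. Two camera views showed the closed fingertips ending at about the TCP, not 22 mm ahead of it as stated. I corrected for that, and the contact heights in both presses then agreed with it.

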